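# Wind the lamp timer and hold the glass cell in the light gate

## Task

First wind the lamp timer's winged key clockwise, in as many part turns as you need, until it comes up against its stop. Then take the glass cell out of its nest, gripping it only by the two frosted faces and never touching the clear ones with the fingers, and hold it upright, free in the air midway between the two heads of the light gate, so that the line of light from lens to lens runs straight in through one clear face and out of the other at the ring marks. Finish while still holding it there, still and touching nothing else, and leave the other things on the bench where they are.

Things in the scene. Friction and masses are not known exactly. Their poses are not given: they have to be found in the camera images.
- timer: Fixed lamp timer: a grey box 84 x 84 mm and 50 mm high with a round aluminium scale plate on top (to 53 mm), a collar 24 mm across (to 56 mm) and the winged key standing on it at the box's centre. Origin at the centre of the underside, z up.
- key (a joint): Angle of the timer's winged key in rad: 0 unwound, grows as the key is turned clockwise seen from above, hard stop at 2.8 (fully wound). The mainspring gives a light resistance, about 0.06 to 0.09 N m, and the key stays where it is left, so it can be released and regripped. It starts somewhere between 0 and 0.4.
- key_grip (a point): Point on the key's vertical axis, 81 mm above the bench, at the height to grip. The steel wing is a flat upright bar 46 mm long, 10 mm thick, from 66 to 94 mm above the bench; this point's x axis lies along the bar's 46 mm length, its y across the 10 mm thickness, z up; it turns with the key.
- nest: Fixed grey plastic block 80 x 70 mm, 18 mm high, with a rectangular pocket 12 mm deep (floor 6 mm above the bench), about 37 x 27 mm, in which the cell stands loosely. Origin at the centre of the underside; x along the pocket's long side, z up.
- cell: Loose glass cell standing in the nest, 34 (x) x 24 (y) x 75 mm high, about 0.12 kg, grey cap on the top 5 mm. Its broad faces (own +y and -y, 24 mm apart) are frosted whitish: grip these, about 50 mm above the underside so the ring marks stay free. Its narrow faces (+x and -x, 34 mm apart) are clear: no finger may touch them. Origin at the centre of the underside, z up.
- cell_mark (a point): Point inside the cell on its centre line, 25 mm above its underside, midway between the two ring marks; same axes as the cell. This point must lie on the line of light.
- gate: Fixed light gate: an aluminium base 220 x 70 mm, 12 mm thick, with two grey heads (40 x 50 mm, tops 112 mm above the bench) facing each other along its own x, a lens on each inner face 90 mm above the bench. The free gap between the heads is 130 mm. Origin at the centre of the base's underside, z up.
- beam (a point): Middle of the light path, midway between the two lenses, 90 mm above the bench; its x axis runs along the line of light, y level across it, z up.
- cube: Bystander: green anodized fixture cube, 60 mm, loose. Origin at the centre of its underside.
- plunger: Bystander: stainless toggle plunger, base 90 x 34 mm, about 62 mm high with its black handle, loose. Origin at the centre of its underside.
- washers: Bystander: stack of bronze thrust washers, 50 mm across, 25 mm high, one loose piece. Origin at the centre of its underside.
- pusher: Bystander: steel pusher rod with a grey rubber tip, about 120 mm long, 26 mm across, lying loose along its own x. Origin below its middle, on the bench.
- block: Bystander: steel step block 50 x 30 mm, 40 mm high at its step, loose. Origin at the centre of its underside.
- windows: The two clear windows of the cell (its narrow +x and -x faces) as one part fixed to it: greenish, 20 mm wide, nearly full height, 1 mm proud, each with a small dark ring mark 11 mm across, centred 25 mm above the underside. Origin and axes are those of the cell.

How it is judged:
On the way, in this order (a step that is already met when the one before it is completed fails the run):
1. the key has been wound to its stop (value of joint key above 2.6 rad), for 0.2 s.
2. the cell has been lifted clear of the nest in the fingers (height (world z) of cell above 0.03 m and contact force between the fingers and cell above 0.5 N), for 0.2 s.
At the end, for the whole second after the job is handed in: Key at its stop (above 2.5 rad). Fingers hold the cell at rest in the air, its mark within 25 mm of mid-gap along the light, 6 mm sideways and 10 mm in height, windows square to the light and cell upright within 8 degrees, touching nothing but the fingers (value of joint key above 2.5 rad and contact force between the fingers and cell above 0.5 N and height (world z) of cell above 0.04 m and x of cell_mark in the frame of beam between -0.025 and 0.025 m and y of cell_mark in the frame of beam between -0.006 and 0.006 m and z of cell_mark in the frame of beam between -0.01 and 0.01 m and angle between the x axis of cell and the x axis of beam, either way round below 0.14 rad and angle between cell's own z axis and vertical below 0.14 rad and linear speed of cell below 0.02 m/s and angular speed of cell below 0.2 rad/s and contact force between cell and gate below 0.2 N and contact force between cell and nest below 0.2 N and contact force between cell and timer below 0.2 N and contact force between cell and cube below 0.2 N and contact force between cell and plunger below 0.2 N and contact force between cell and washers below 0.2 N and contact force between cell and pusher below 0.2 N and contact force between cell and block below 0.2 N); the arm keeps its last pose, push and grip.
It fails at once if a finger touches a clear window (contact force between the fingers and windows above 0.5 N).
It fails at once if a bystander is pushed away (distance of any of cube, plunger, washers, pusher, block from where it was at the start of the episode above 0.02 m).
It also fails if it takes over 70 s, if anything falls off the work surface, if the arm or the gripper's body presses on something with over 40 N, if the wrist force passes 120 N, or if a joint passes its speed limit or range.

## Robot

A 6-joint arm with a two-finger parallel gripper is mounted at the origin on the work surface. World frame = base frame: x ahead of the robot, y to its left, z up, the work surface at z = 0. Lengths are in m, angles in rad, forces in N, time in s.
With the tool pointing down it reaches from about 0.35 to 0.85 m from the base axis. Payload 8.1 kg.
Tool frame: the origin (TCP) lies at the centre of the arm's flange, where the gripper is bolted on; the fingertips stand 186 mm ahead of it and the grasp point (between the pads) lies 167 mm ahead of it; z points along the fingers, y is the direction in which the jaws open and shut (so a half turn about z gives the same grasp; the last joint's range is limited). The gripper opens to 93 mm and grips with 3 to 60 N. Pads are 15 mm wide; open, the fingers measure 128 mm over their backs; the gripper's body (75 mm by 188 mm) begins 65 mm behind the grasp point.
Start: joints at [1.233, 0.13, 1.488, -0, 1.523, -0.085], TCP at [0.15, 0.581, 0.405] pointing down, gripper open.
Joint ranges: [-2.96, 2.96], [-0.89, 2.26], [0.02, 2.5], [-1.34, 4.48], [0, 2.73], [-2.66, 2.66]. Speed limits (rad/s): [2.39, 2.39, 2.79, 3.14, 3.14, 3.14].

## Interface

Orientations are given as a rotation vector (axis times angle).
In Python, from plant import robot, viewer, order gives the robot as it stands.
- The arm moves only by the tool apply_moves, never from a script. Its argument "deltas" is a list of rows, each a list of 3 entries, a list of its own where there are three numbers: the finger opening in mm, from 0 to 93, then the shift along the tool's x, y, z in mm, then the turn about the tool's z in rad. In form: [[grip, [dx, dy, dz], yaw], ...]. A call has 1 to 5 rows; each row shifts and turns the commanded pose from where the row before left it, along the tool's axes as they then stand; what a row does not reach is not made up. A row lasts 1/8 s, in which the tool goes at most 62.5 mm and 10.7 degrees, less where a joint would pass 70% of its speed; a pose out of reach is approached as far as the arm can. A call is refused whole if a number of a shift passes 62.5 or a number of a turn 0.188, either way. A call with a gripper value outside its range is refused whole. The fingers move at their own pace and stop on an object; "grip_force" is the grip in N (left out, the last holds). Time passes only in rows, so rows that do not move let the fingers close. It gives the time, the measured TCP pose, the force and the opening at its end, in the units of the state.
- robot.read_state(): the state, without advancing time (a new reading comes with each control period).
- viewer.read_camera(name): name is "side" or "top"; returns the picture (480x640x3 uint8, blue, green, red); there is no depth.
- viewer.get_calibration(name): a dict with "fx", "fy", "cx", "cy" (pixels), "R" (3x3) and "t" (3): a world point X has camera coordinates R X + t. Camera axes: x right, y down, z forward; pixel columns grow to the right and rows downward; lengths in m; the calibration is good to about 2 mm. A picture is of the moment at which its call begins. get_calibration takes no time and is no camera call.
- order.close_job(): hands the job in, once; it reports no verdict.
The state is a dict: "t": time; "q": joint angles; "dq": joint speeds; "joint_torque": joint torques, N m; "tool_pos": TCP position; "orientation": TCP orientation; "force": force on the tool from outside, world axes, zero at the start; "wrist_torque": the same for the moment, N m; "opening": finger opening in m.
Only numpy, scipy, OpenCV 4.12 (cv2) and the standard library are available. Lean on these libraries where they do the work, as an engineer would, in place of code of your own. Each camera call takes 0.05 s, during which the arm holds its last target. There are 200 camera calls.

## Working session

There is one attempt and no reset: what is moved stays moved. The work goes in short steps, Python scripts to look and compute and a tool call to move; the robot and the scene stay as the last step left them, time stands still between calls to the robot, and variables do not carry over. Pictures are saved under pics/ and viewed, about 8 in all and at most 12, crops included, and the job is handed in when it is done.

Besides the shell and the picture viewer there is one more tool, called after ">>>" as name(argument=value, ...) on one line, values as JSON. apply_moves: Moves the arm, as the interface text tells. Its arguments: {"type":"object","properties":{"deltas":{"type":"array"},"grip_force":{"type":"number"}},"required":["deltas"]}

```bash
mkdir -p pics; python3 - <<'E'
from plant import robot, viewer, order
import cv2
for n in("top","side"):
    cv2.imwrite(f"pics/{n}0.png",viewer.read_camera(n)); print(n,viewer.get_calibration(n))
print(robot.read_state())
E
```

```text
top {'fx': 506.21559759698545, 'fy': 506.21559759698545, 'cx': 310.70846513653805, 'cy': 246.82068219528077, 'R': array([[ 2.85084272e-02, -9.99593552e-01,  1.35794912e-06],
       [-9.83013313e-01, -2.80358049e-02, -1.81380317e-01],
       [ 1.81306633e-01,  5.16953269e-03, -9.83413026e-01]]), 't': array([-0.00233796,  0.59176943,  0.99086615])}
side {'fx': 440.349925239761, 'fy': 440.349925239761, 'cx': 322.8747160816409, 'cy': 235.43674862381687, 'R': array([[ 0.96796456, -0.25043101,  0.0181362 ],
       [-0.14367173, -0.61165944, -0.77796605],
       [ 0.20592   ,  0.7504379 , -0.62804451]]), 't': array([-0.54488506,  0.13204837,  0.70746126])}
{'t': 0.1, 'q': array([ 1.23260525e+00,  1.31113045e-01,  1.48914611e+00,  2.43089444e-05,
        1.52300291e+00, -8.54140094e-02]), 'dq': array([ 1.60751925e-04, -2.85081767e-03, -3.23480963e-03,  1.87931809e-03,
        1.04704028e-03, -1.61721676e-05]), 'joint_torque': array([ 9.29085509e-04, -5.61337352e+01, -4.93098843e+01,  7.70511408e-02,
        2.89899070e-02, -1.70769238e-05]), 'tool_pos': array([0.14997263, 0.58075109, 0.40378905]), 'orientation': array([-3.95959507e-01, -3.11616108e+00,  2.55537195e-03]), 'force': array([-0.11965469,  0.61737604, -0.04327733]), 'wrist_torque': array([-0.01298096,  0.02663667,  0.01011852]), 'opening': 0.09271818212517988}
```

View pics/top0.png

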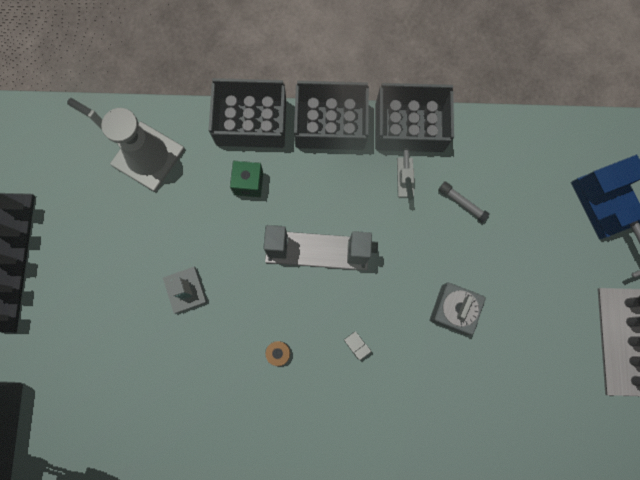

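View pics/side0.png

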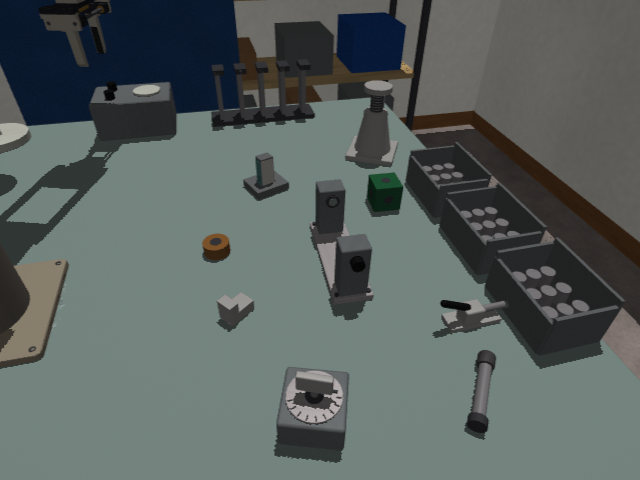

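The top view shows the timer near (459,309), the nest with the cell near (185,288), and the gate around (320,250). The side view agrees. I'll enlarge crops next.

```bash
cat > h.py <<'E'
import cv2,numpy as np
from plant import robot, viewer, order
def crop(im,x,y,w,h,s):
    c=cv2.resize(im[y:y+h,x:x+w],None,fx=s,fy=s,interpolation=cv2.INTER_CUBIC)
    c=np.clip(c.astype(float)*1.4,0,255).astype(np.uint8)
    for k in range(0,w,10): cv2.line(c,(k*s,0),(k*s,8 if k%50 else 16),(0,255,255),1)
    for k in range(0,h,10): cv2.line(c,(0,k*s),(8 if k%50 else 16,k*s),(0,255,255),1)
    return c
def ray(n,u,v):
    k=viewer.get_calibration(n);R=k['R'];c=-R.T@k['t']
    return c,R.T@np.array([(u-k['cx'])/k['fx'],(v-k['cy'])/k['fy'],1])
def atz(n,u,v,z):
    c,d=ray(n,u,v); return c+d*(z-c[2])/d[2]
def proj(n,X):
    k=viewer.get_calibration(n);p=k['R']@np.array(X)+k['t']
    return np.array([k['fx']*p[0]/p[2]+k['cx'],k['fy']*p[1]/p[2]+k['cy']])
E
python3 - <<'E'
from h import *
t=cv2.imread("pics/top0.png");s=cv2.imread("pics/side0.png")
a=np.hstack([crop(t,425,277,66,50,6),crop(t,155,257,66,50,6)])
b=crop(t,255,217,132,60,5); b=cv2.copyMakeBorder(b,0,0,0,792-660,0)
cv2.imwrite("pics/c1.png",np.vstack([a[:, :792],b]))
a=np.hstack([crop(s,270,360,90,96,4),crop(s,236,145,60,96,4)])
a=np.hstack([crop(s,272,362,84,86,4),crop(s,236,146,60,86,4)])
cv2.imwrite("pics/c2.png",np.hstack([a,crop(s,305,176,70,86,3) if 0 else np.zeros((344,1,3),np.uint8)]))
E
```

```text
(no output)
```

View pics/c1.png

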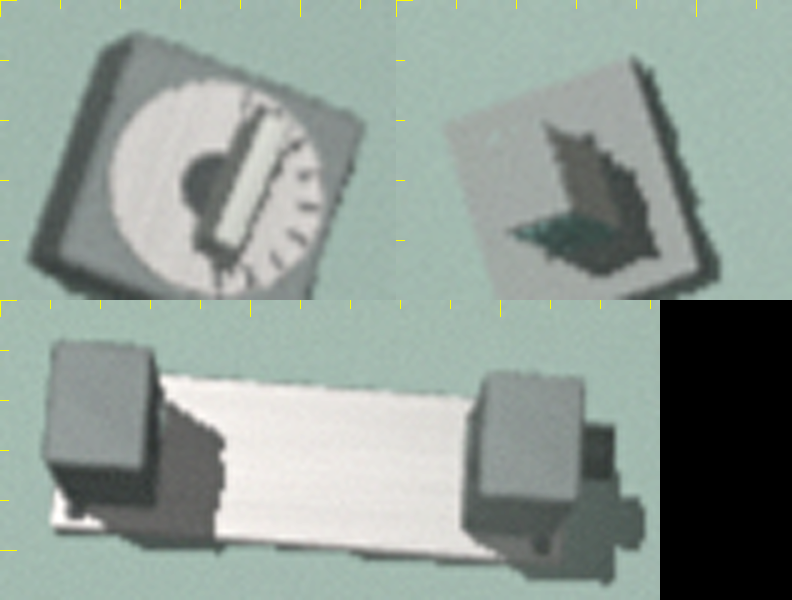

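View pics/c2.png

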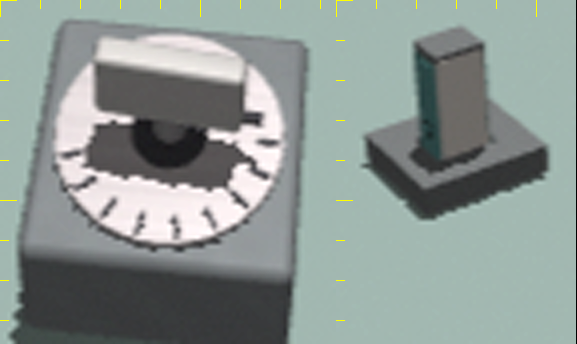

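The top crop shows the wing running from lower left to upper right on the timer. The cell's cap blends into the nest colour. The side crop gives clean cell and cap corners at about (256,155), (267,153), (273,157) and (262,160). I'll fit known rectangles to these corners.

```bash
cat >> h.py <<'E'
from scipy.optimize import least_squares
def fit(L,W,z,obs,x0,free=()):
    """obs: (cam,sx,sy,u,v) corner signs"""
    def f(p):
        c,s=np.cos(p[2]),np.sin(p[2]);o=[]
        for n,sx,sy,u,v,*zz in obs:
            a,b=sx*L/2,sy*W/2
            o.append(proj(n,[p[0]+c*a-s*b,p[1]+s*a+c*b,zz[0] if zz else z])-[u,v])
        return np.ravel(o)
    r=least_squares(f,x0); return r.x,np.round(r.fun.reshape(-1,2),1).tolist()
E
python3 - <<'E'
from h import *
for n in("top","side"): k=viewer.get_calibration(n);print(n,-k['R'].T@k['t'])
T=lambda x,y:(425+x/6,277+y/6); N=lambda x,y:(155+(x-396)/6,257+y/6); G=lambda x,y:(255+x/5,217+(y-300)/5)
S=lambda x,y:(272+x/4,362+y/4); M=lambda x,y:(236+(x-336)/4,146+y/4)
g=lambda p,z:atz("top",*p,z)
print("timer"); 
for p in [(135,35),(365,122),(60,250)]: print(g(T(*p),.05))
for p in [(62,22),(308,42),(293,282),(20,248)]: print('s',atz("side",*S(*p),.05))
print("wing")
for p in [(276,112),(229,242)]: print(g(T(*p),.094))
for p in [(97,40),(245,57),(243,82),(95,62)]: print('s',atz("side",*S(*p),.094))
print("nest")
for p in [(443,128),(632,58),(698,268)]: print(g(N(*p),.018))
for p in [(366,138),(430,187),(548,147),(478,95)]: print('s',atz("side",*M(*p),.018))
print("cell")
for p in [(415,38),(461,27),(484,42),(439,57)]: print('s',atz("side",*M(*p),.081))
for p in [(545,122),(575,215),(510,232)]: print('t .076',g(N(*p),.076))
print("gate")
for p in [(52,342),(152,348),(146,468),(45,460),(486,373),(584,378),(577,500),(478,493)]: print(g(G(*p),.112))
E
```

```text
top [0.40213328 0.00913141 1.08176601]
side [ 0.40072062 -0.58659323  0.55692846]
timer
[ 0.52544797 -0.2673055   0.05      ]
[ 0.49802435 -0.34467997  0.05      ]
[ 0.452016   -0.24058143  0.05      ]
s [ 0.45070295 -0.24164686  0.05      ]
s [ 0.52823961 -0.26859853  0.05      ]
s [ 0.4998996  -0.34542245  0.05      ]
s [ 0.42364791 -0.31572048  0.05      ]
wing
[ 0.49635938 -0.30079684  0.094     ]
[ 0.45400023 -0.28443922  0.094     ]
s [ 0.4554154  -0.28030507  0.094     ]
s [ 0.49727089 -0.29662985  0.094     ]
s [ 0.49443032 -0.30462458  0.094     ]
s [ 0.45328837 -0.28756234  0.094     ]
nest
[0.52167918 0.32506685 0.018     ]
[0.54841938 0.26029365 0.018     ]
[0.4751684  0.23206232 0.018     ]
s [0.45051711 0.29291842 0.018     ]
s [0.4788934  0.23433299 0.018     ]
s [0.55008053 0.26033248 0.018     ]
s [0.52066487 0.32634203 0.018     ]
cell
s [0.48281412 0.28795904 0.081     ]
s [0.50944428 0.29491509 0.081     ]
s [0.51910232 0.27521288 0.081     ]
s [0.49260021 0.26407642 0.081     ]
t .076 [0.51813445 0.27405028 0.076     ]
t .076 [0.48749755 0.26178425 0.076     ]
t .076 [0.48126924 0.28286591 0.076     ]
gate
[0.62113617 0.1043687  0.112     ]
[0.61984368 0.06502694 0.112     ]
[0.57198068 0.06556336 0.112     ]
[0.57402015 0.10498653 0.112     ]
[ 0.61354725 -0.0661509   0.112     ]
[ 0.61263908 -0.10454287  0.112     ]
[ 0.56414525 -0.10214764  0.112     ]
[ 0.56580389 -0.06369562  0.112     ]
```

Positions agree between the two views:

| Item | Position (m) | Angle |
|---|---|---|
| Wing | (0.4752, -0.2925) | long axis -21.5° |
| Cell | (0.4995, 0.279) | x axis 22.3° |
| Beam | (0.593, 0.000) | x axis 87.4° |

I'll move to above the timer first. The last joint's range allows the whole winding in one grip.

>>> apply_moves(deltas=[[93, [-46.6, -30.7, 0], 0], [93, [-46.6, -30.7, 0], 0], [93, [-46.6, -30.7, 0], 0], [93, [-46.6, -30.7, 0], 0]], grip_force=50)

```text
t: 0.6
tool_pos: [0.3006, 0.4139, 0.4043]
orientation: [-0.395, -3.116, 0.001]
force: [0.7, 0.1, 0.6]
opening: 0.0933
```

>>> apply_moves(deltas=[[93, [-46.6, -30.7, 0], 0], [93, [-46.6, -30.7, 0], 0], [93, [-46.6, -30.7, 0], 0], [93, [-46.6, -30.7, 0], 0]])

```text
t: 1.1
tool_pos: [0.4504, 0.2483, 0.4044]
orientation: [-0.396, -3.116, 0.0]
force: [1.2, -0.1, -0.6]
opening: 0.0929
```

>>> apply_moves(deltas=[[93, [-16, -51.9, 0], 0], [93, [-16, -51.9, 0], 0], [93, [-16, -51.9, 0], 0], [93, [-16, -51.9, 0], 0], [93, [-16, -51.9, 0], 0]])

```text
t: 1.72
tool_pos: [0.4617, -0.0231, 0.4045]
orientation: [-0.396, -3.116, -0.0]
force: [0.9, 0.1, 0.5]
opening: 0.0929
```

>>> apply_moves(deltas=[[93, [-16, -51.9, 0], 0], [93, [-16, -51.9, 0], 0], [93, [-16, -51.9, 0], 0], [93, [-16, -51.9, 0], 0], [93, [-16, -51.9, 0], 0.122]])

```text
t: 2.35
tool_pos: [0.4744, -0.2944, 0.4043]
orientation: [-0.589, -3.086, -0.001]
force: [0.6, 0.7, -0.4]
opening: 0.0929
```

```bash
cat >> h.py <<'E'
from scipy.spatial.transform import Rotation as Ro
def togo(x,y,z,th):
    s=robot.read_state();R=Ro.from_rotvec(s['orientation']).as_matrix();p=s['tool_pos']
    a=np.degrees(np.arctan2(R[1,1],R[0,1]))
    print('t',s['t'],'p',p.round(4),'thy',round(a,2),'tilt',R[:,2].round(4),'open',round(s['opening'],4),'F',s['force'].round(2),'M',s['wrist_torque'].round(2),'q',s['q'].round(2))
    print('shift mm',(R.T@(np.array([x,y,z])-p)*1e3).round(1),'yaw',round(np.radians((a-th+90)%180-90),3))
E
python3 -c "
from h import *
togo(.4752,-.2925,.248,68.5)"
```

```text
t 2.35 p [ 0.4744 -0.2944  0.4043] thy 68.39 tilt [-3.e-04  4.e-04 -1.e+00] open 0.0929 F [ 0.6   0.66 -0.41] M [ 0.06 -0.04  0.  ] q [-0.65  0.02  1.61  0.    1.52 -1.84]
shift mm [ -0.2   2.  156.3] yaw -0.002
```

>>> apply_moves(deltas=[[93, [0, 2, 50], 0], [93, [0, 0, 50], 0], [93, [0, 0, 36], 0], [93, [0, 0, 20], 0], [93, [0, 0, 0], 0]])

```text
t: 2.98
tool_pos: [0.4749, -0.2903, 0.2473]
orientation: [-0.585, -3.084, -0.002]
force: [0.4, 0.2, 0.6]
opening: 0.093
```

```bash
python3 -c "
from h import *
t=viewer.read_camera('top');s=viewer.read_camera('side')
togo(.4752,-.2925,.248,68.5)
cv2.imwrite('pics/k1.png',np.hstack([crop(t,420,262,95,100,4),crop(s,255,340,95,100,4)]))"
```

```text
t 3.075 p [ 0.476  -0.2911  0.2502] thy 68.53 tilt [ 0.0015 -0.0011 -1.    ] open 0.0931 F [ 0.04 -0.36  0.29] M [-0.01 -0.04 -0.02] q [-0.64  0.15  1.76 -0.    1.23 -1.84]
shift mm [ 0.2 -1.6  2.2] yaw 0.001
```

View pics/k1.png

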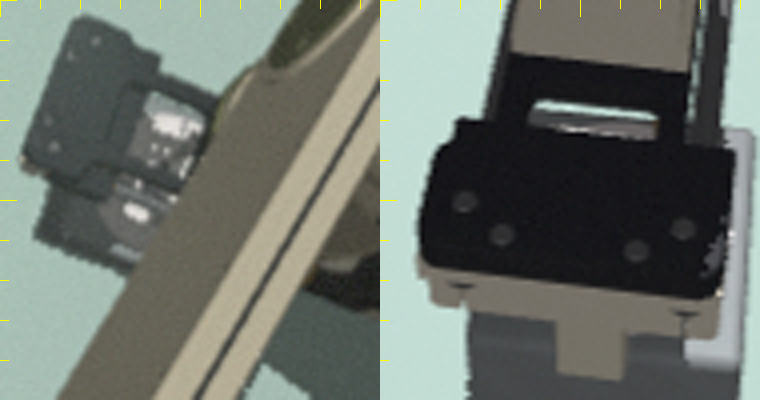

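In this picture the gripper hides the key in both views, and the fingers stand around the wing. Next I'll close and wind.

>>> apply_moves(deltas=[[0, [0, -1, 1], 0], [0, [0, 0, 0], 0], [0, [0, 0, 0], 0], [0, [0, 0, 0], 0], [0, [0, 0, 0], 0]], grip_force=50)

```text
t: 3.7
tool_pos: [0.475, -0.2917, 0.2477]
orientation: [-0.585, -3.087, 0.0]
force: [-0.7, -0.8, 0.5]
opening: 0.0474
```

>>> apply_moves(deltas=[[0, [0, 0, 0], 0], [0, [0, 0, 0], 0], [0, [0, 0, 0], 0], [0, [0, 0, 0], 0.1]])

```text
t: 4.2
tool_pos: [0.4751, -0.2915, 0.2477]
orientation: [-0.741, -3.053, -0.001]
force: [-0.1, -0.5, 0.1]
opening: 0.01
```

```bash
python3 -c "
from h import *
togo(.4752,-.2925,.248,68.5)"
```

```text
t 4.2 p [ 0.4751 -0.2915  0.2477] thy 62.7 tilt [ 1.e-04  5.e-04 -1.e+00] open 0.01 F [-0.13 -0.47  0.07] M [-0.11  0.06  0.04] q [-0.64  0.15  1.77  0.    1.23 -1.74]
shift mm [-0.5 -0.8 -0.3] yaw -0.101
```

The opening reads 10 mm, so the wing is gripped.

>>> apply_moves(deltas=[[0, [0, 0, 0], 0.15], [0, [0, 0, 0], 0.15], [0, [0, 0, 0], 0.15], [0, [0, 0, 0], 0.15], [0, [0, 0, 0], 0.15]])

```text
t: 4.82
tool_pos: [0.4751, -0.2915, 0.2477]
orientation: [-1.812, -2.566, -0.0]
force: [0.6, 0.7, -0.1]
opening: 0.0095
```

>>> apply_moves(deltas=[[0, [0, 0, 0], 0.15], [0, [0, 0, 0], 0.15], [0, [0, 0, 0], 0.15], [0, [0, 0, 0], 0.15], [0, [0, 0, 0], 0.15]])

```text
t: 5.45
tool_pos: [0.4751, -0.2916, 0.2477]
orientation: [-2.626, -1.724, -0.0]
force: [-0.1, 0.9, 0.6]
opening: 0.0097
```

>>> apply_moves(deltas=[[0, [0, 0, 0], 0.15], [0, [0, 0, 0], 0.15], [0, [0, 0, 0], 0.15], [0, [0, 0, 0], 0.15], [0, [0, 0, 0], 0]])

```text
t: 6.08
tool_pos: [0.4751, -0.2916, 0.2477]
orientation: [-3.016, -0.88, -0.0]
force: [0.7, 0.8, -0.4]
opening: 0.0099
```

```bash
python3 -c "
from h import *
togo(.4752,-.2925,.248,68.5)"
```

```text
t 6.075 p [ 0.4751 -0.2916  0.2477] thy -57.48 tilt [ 1.e-04  2.e-04 -1.e+00] open 0.0099 F [ 0.72  0.84 -0.36] M [ 0.14  0.05 -0.03] q [-0.64  0.15  1.77  0.    1.23  0.36]
shift mm [-0.4  0.8 -0.3] yaw 0.943
```

>>> apply_moves(deltas=[[0, [0, 0, 0], 0.1], [0, [0, 0, 0], 0.1], [0, [0, 0, 0], 0.05], [0, [0, 0, 0], 0]])

```text
t: 6.58
tool_pos: [0.4751, -0.2916, 0.2477]
orientation: [-3.101, -0.501, -0.0]
force: [0.5, 1.9, 0.3]
opening: 0.0101
```

```bash
python3 -c "
from h import *
togo(.4752,-.2925,.248,68.5)"
```

```text
t 6.575 p [ 0.4751 -0.2916  0.2477] thy -71.65 tilt [ 0.e+00  3.e-04 -1.e+00] open 0.0101 F [0.5  1.93 0.3 ] M [ 0.2   0.07 -0.07] q [-0.64  0.15  1.77  0.    1.23  0.61]
shift mm [-0.2  0.9 -0.3] yaw 0.695
```

>>> apply_moves(deltas=[[0, [0, 0, 0], 0.05], [0, [0, 0, 0], 0.05], [0, [0, 0, 0], 0.05], [0, [0, 0, 0], 0]])

```text
t: 7.08
tool_pos: [0.4751, -0.2916, 0.2477]
orientation: [-3.13, -0.266, -0.0]
force: [0.1, 1.4, 1.1]
opening: 0.0097
```

```bash
python3 -c "
from h import *
togo(.4752,-.2925,.248,68.5)"
```

```text
t 7.075 p [ 0.4751 -0.2916  0.2477] thy -80.27 tilt [ 1.e-04  3.e-04 -1.e+00] open 0.0097 F [0.13 1.36 1.08] M [ 0.28  0.06 -0.1 ] q [-0.64  0.15  1.77  0.    1.23  0.76]
shift mm [-0.   0.9 -0.3] yaw 0.545
```

>>> apply_moves(deltas=[[0, [0, 0, 0], 0.05], [0, [0, 0, 0], 0.05], [0, [0, 0, 0], 0]])

```text
t: 7.45
tool_pos: [0.4751, -0.2916, 0.2477]
orientation: [-3.139, -0.109, -0.0]
force: [0.6, 2.0, 0.6]
opening: 0.0099
```

```bash
python3 -c "
from h import *
togo(.4752,-.2925,.248,68.5)"
```

```text
t 7.45 p [ 0.4751 -0.2916  0.2477] thy -86.02 tilt [ 1.e-04  2.e-04 -1.e+00] open 0.0099 F [0.62 1.95 0.55] M [ 0.32  0.09 -0.02] q [-0.64  0.15  1.77  0.    1.23  0.86]
shift mm [ 0.1  0.9 -0.3] yaw 0.445
```

>>> apply_moves(deltas=[[0, [0, 0, 0], 0.05], [0, [0, 0, 0], 0.05], [0, [0, 0, 0], 0]])

```text
t: 7.82
tool_pos: [0.4751, -0.2916, 0.2477]
orientation: [-3.141, 0.047, 0.0]
force: [0.2, 1.8, 0.9]
opening: 0.0096
```

```bash
python3 -c "
from h import *
togo(.4752,-.2925,.248,68.5)"
```

```text
t 7.825 p [ 0.4751 -0.2916  0.2477] thy -91.73 tilt [-0.e+00  1.e-04 -1.e+00] open 0.0096 F [0.22 1.78 0.94] M [0.34 0.04 0.33] q [-0.64  0.15  1.77  0.    1.23  0.96]
shift mm [ 0.1  0.9 -0.3] yaw 0.345
```

The torque jumps at about 2.8 rad turned, which is the stop. I'll push a little more to confirm, then open, raise and look.

>>> apply_moves(deltas=[[0, [0, 0, 0], 0.04], [0, [0, 0, 0], 0], [0, [0, 0, 0], 0]])

```text
t: 8.2
tool_pos: [0.4751, -0.2916, 0.2477]
orientation: [-3.139, 0.111, 0.0]
force: [-0.1, 3.0, 1.4]
opening: 0.0097
```

```bash
python3 -c "
from h import *
togo(.4752,-.2925,.248,68.5)"
```

```text
t 8.2 p [ 0.4751 -0.2916  0.2477] thy -94.06 tilt [-1.e-04  2.e-04 -1.e+00] open 0.0097 F [-0.12  2.97  1.37] M [0.48 0.03 0.64] q [-0.64  0.15  1.77  0.    1.23  1.  ]
shift mm [ 0.2  0.9 -0.3] yaw 0.304
```

>>> apply_moves(deltas=[[93, [0, 0, 0], 0], [93, [0, 0, 0], 0], [93, [0, 0, 0], 0], [93, [0, 0, 0], 0], [93, [0, 0, 0], 0]])

```text
t: 8.82
tool_pos: [0.475, -0.2917, 0.2478]
orientation: [3.139, -0.115, 0.0]
force: [-0.5, 0.6, 0.5]
opening: 0.0553
```

>>> apply_moves(deltas=[[93, [0, 0, 0], 0], [93, [0, 0, -50], 0], [93, [0, 0, -50], 0], [93, [0, 0, -50], 0]])

```text
t: 9.32
tool_pos: [0.4749, -0.2915, 0.3993]
orientation: [-3.139, 0.115, 0.0]
force: [0.8, -0.3, 0.1]
opening: 0.0919
```

```bash
python3 -c "
from h import *
togo(.4995,.279,.404,112.3)"
```

```text
t 9.325 p [ 0.4749 -0.2915  0.3993] thy -94.19 tilt [-1.e-04  1.e-04 -1.e+00] open 0.0919 F [ 0.83 -0.28  0.15] M [ 0.04  0.08 -0.04] q [-0.64  0.02  1.62 -0.    1.51  1.  ]
shift mm [ -17.1 -570.8   -4.7] yaw -0.462
```

The moment reached 0.64 N·m at the stop. Now over to the cell.

>>> apply_moves(deltas=[[93, [-1.6, -51.9, 0], 0], [93, [-1.6, -51.9, 0], 0], [93, [-1.6, -51.9, 0], 0], [93, [-1.6, -51.9, 0], 0]])

```text
t: 9.82
tool_pos: [0.4836, -0.0826, 0.3979]
orientation: [3.139, -0.115, 0.001]
force: [0.8, -1.2, -0.2]
opening: 0.0929
```

>>> apply_moves(deltas=[[93, [-1.6, -51.9, 0], 0], [93, [-1.6, -51.9, 0], 0], [93, [-1.6, -51.9, 0], 0], [93, [-1.6, -51.9, 0], 0]])

```text
t: 10.32
tool_pos: [0.4924, 0.1251, 0.398]
orientation: [-3.139, 0.115, -0.001]
force: [0.6, 0.7, 1.4]
opening: 0.0927
```

```bash
python3 -c "
from h import *
t=viewer.read_camera('top');s=viewer.read_camera('side')
togo(.4995,.279,.404,112.3)
c=np.vstack([crop(t,425,275,70,66,4),crop(s,270,360,70,66,4)])
d=crop(s,236,140,66,66,8)
cv2.imwrite('pics/k2.png',np.hstack([c,d[:528]]))
"
```

```text
t 10.425 p [0.4922 0.1274 0.3978] thy -93.91 tilt [ 1.0e-04  1.7e-03 -1.0e+00] open 0.0929 F [-0.05 -0.61  0.44] M [-0.02  0.19 -0.01] q [ 0.15 -0.12  1.75  0.    1.51  1.79]
shift mm [  -3.  -151.7   -5.9] yaw -0.458
```

View pics/k2.png

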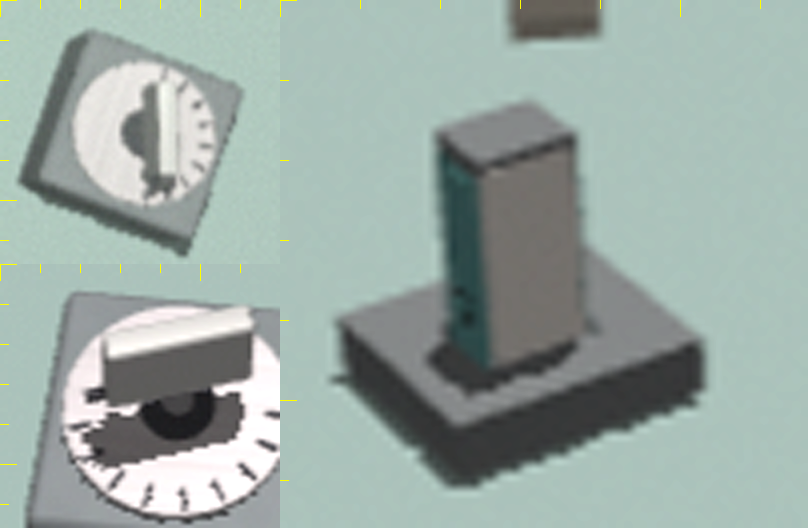

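The wing has turned to along world x, so the key is at its stop. The cell still stands square in its nest, with the clear face on the left and the frosted face on the right. The cap corners give (0.4995, 0.279). I'll go above it and align.

>>> apply_moves(deltas=[[93, [-1, -50.6, 0], 0], [93, [-1, -50.6, 0], 0], [93, [-1, -50.5, 0], -0.154], [93, [0, 0, 0], -0.154], [93, [0, 0, 0], -0.15]])

```text
t: 11.05
tool_pos: [0.5008, 0.275, 0.3974]
orientation: [3.081, 0.61, -0.001]
force: [-0.4, -1.4, -0.6]
opening: 0.0931
```

>>> apply_moves(deltas=[[93, [0, 0, 0], 0], [93, [0, 0, 0], 0]], grip_force=20)

```text
t: 11.3
tool_pos: [0.5009, 0.2743, 0.3977]
orientation: [3.085, 0.595, 0.0]
force: [0.3, 0.5, -1.0]
opening: 0.0929
```

```bash
python3 -c "
from h import *
togo(.4995,.279,.223,112.3)
s=viewer.read_camera('side')
cv2.imwrite('pics/g1.png',crop(s,215,50,110,170,3))"
```

```text
t 11.3 p [0.5009 0.2743 0.3977] thy -68.18 tilt [ 0.e+00 -1.e-04 -1.e+00] open 0.0929 F [ 0.31  0.49 -0.96] M [-0.04  0.17 -0.01] q [ 0.41  0.06  1.58 -0.    1.51  1.6 ]
shift mm [  0.4  -4.9 174.7] yaw -0.008
```

>>> apply_moves(deltas=[[93, [0.4, -4.9, 0], -0.008], [93, [0, 0, 50], 0], [93, [0, 0, 50], 0], [93, [0, 0, 40], 0], [93, [0, 0, 20], 0]])

```text
t: 11.98
tool_pos: [0.4983, 0.2793, 0.2351]
orientation: [3.081, 0.612, -0.006]
force: [0.8, -0.4, 0.8]
opening: 0.0927
```

>>> apply_moves(deltas=[[93, [0, 0, 14], 0], [93, [0, 0, 0], 0], [93, [0, 0, 0], 0]])

```text
t: 12.35
tool_pos: [0.5001, 0.2799, 0.2254]
orientation: [-3.081, -0.613, -0.004]
force: [0.3, 0.5, -0.5]
opening: 0.0931
```

```bash
python3 -c "
from h import *
s=viewer.read_camera('side');t=viewer.read_camera('top')
togo(.4995,.279,.223,112.3)
cv2.imwrite('pics/g1.png',np.hstack([crop(s,215,110,100,110,4),crop(t,140,240,90,110,4)]))"
```

```text
t 12.45 p [0.5    0.2799 0.2254] thy -67.49 tilt [ 0.0025  0.0011 -1.    ] open 0.0929 F [0.3  0.28 0.17] M [-0.08  0.12 -0.01] q [0.42 0.22 1.73 0.   1.19 1.6 ]
shift mm [-0.8  0.6  2.4] yaw 0.004
```

View pics/g1.png

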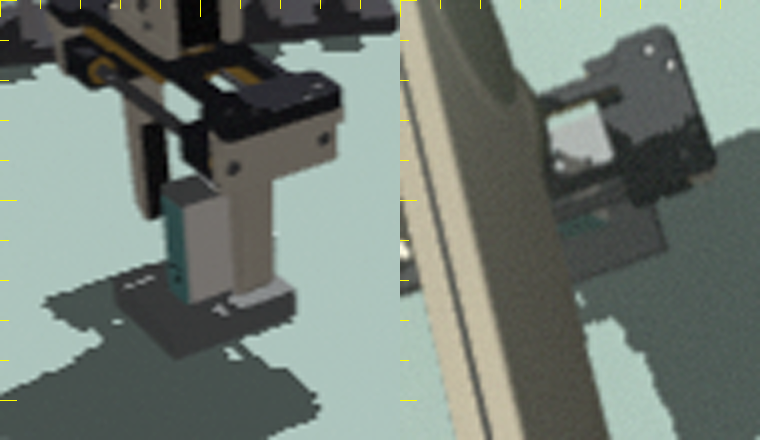

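The fingers stand on either side of the frosted faces, with the clear face free on the left. I'll close now.

>>> apply_moves(deltas=[[15, [0, 0, 2], 0], [15, [0, 0, 0], 0], [15, [0, 0, 0], 0], [15, [0, 0, 0], 0], [15, [0, 0, 0], 0]], grip_force=20)

```text
t: 13.08
tool_pos: [0.4993, 0.2795, 0.2217]
orientation: [3.081, 0.613, -0.0]
force: [-1.0, 0.9, 0.3]
opening: 0.0474
```

>>> apply_moves(deltas=[[15, [0, 0, 0], 0], [15, [0, 0, 0], 0], [15, [0, 0, 0], 0]])

```text
t: 13.45
tool_pos: [0.4993, 0.2795, 0.2217]
orientation: [-3.081, -0.613, 0.0]
force: [-0.3, 0.5, -0.2]
opening: 0.0239
```

```bash
python3 -c "
from h import *
togo(.4995,.279,.223,112.3)"
```

```text
t 13.45 p [0.4993 0.2795 0.2217] thy -67.49 tilt [-0.  0. -1.] open 0.0239 F [-0.29  0.54 -0.2 ] M [-0.04  0.19 -0.01] q [0.42 0.22 1.74 0.   1.19 1.6 ]
shift mm [ 0.   0.6 -1.3] yaw 0.004
```

Opening 23.9 mm, so it is gripped on the frosted faces. Now lift.

>>> apply_moves(deltas=[[15, [0, 0, -10], 0], [15, [0, 0, -30], 0], [15, [0, 0, -40], 0], [15, [0, 0, -40], 0], [15, [0, 0, -40], 0]])

```text
t: 14.08
tool_pos: [0.499, 0.2794, 0.3836]
orientation: [-3.081, -0.613, -0.0]
force: [0.9, -0.0, -1.6]
opening: 0.0235
```

>>> apply_moves(deltas=[[15, [0, 0, 0], -0.15], [15, [0, 0, 0], -0.15], [15, [0, 0, 0], -0.15], [15, [0, 0, 0], -0.15], [15, [0, 0, 0], -0.15]])

```text
t: 14.7
tool_pos: [0.4992, 0.2795, 0.3823]
orientation: [2.638, 1.706, 0.0]
force: [-0.7, -0.3, -1.1]
opening: 0.024
```

>>> apply_moves(deltas=[[15, [0, 0, 0], -0.15], [15, [0, 0, 0], -0.15], [15, [0, 0, 0], -0.083], [15, [0, 0, 0], 0], [15, [0, 0, 0], 0]])

```text
t: 15.32
tool_pos: [0.4992, 0.2795, 0.382]
orientation: [2.273, 2.169, 0.0]
force: [0.5, 0.7, -1.5]
opening: 0.0239
```

```bash
python3 -c "
from h import *
togo(.593,0,.38,-2.6)"
```

```text
t 15.325 p [0.4992 0.2795 0.382 ] thy -2.69 tilt [ 2.e-04  1.e-04 -1.e+00] open 0.0239 F [ 0.49  0.68 -1.46] M [-0.05  0.07 -0.06] q [0.42 0.07 1.6  0.   1.48 0.47]
shift mm [-274.8  106.8    2. ] yaw -0.002
```

>>> apply_moves(deltas=[[15, [-34.4, 13.4, 0], 0], [15, [-34.4, 13.4, 0], 0], [15, [-34.4, 13.4, 0], 0], [15, [-34.4, 13.4, 0], 0]])

```text
t: 15.82
tool_pos: [0.5469, 0.1386, 0.3819]
orientation: [2.272, 2.169, 0.0]
force: [0.3, -0.4, -2.3]
opening: 0.0237
```

>>> apply_moves(deltas=[[15, [-34.4, 13.4, 0], 0], [15, [-34.4, 13.4, 0], 0], [15, [-34.4, 13.4, 0], 0], [15, [-34.4, 13.4, 0], 0], [15, [0, 0, 0], 0]])

```text
t: 16.45
tool_pos: [0.5944, -0.0026, 0.3817]
orientation: [2.275, 2.165, -0.001]
force: [-0.3, 0.2, -1.6]
opening: 0.0237
```

```bash
python3 -c "
from h import *
togo(.593,0,.2807,-2.6)
s=viewer.read_camera('side')
cv2.imwrite('pics/p1.png',crop(s,265,130,140,170,3))"
```

```text
t 16.45 p [ 0.5944 -0.0026  0.3817] thy -2.84 tilt [ 0.e+00 -7.e-04 -1.e+00] open 0.0237 F [-0.35  0.19 -1.63] M [-0.06  0.07 -0.04] q [-0.09  0.13  1.53 -0.    1.48 -0.04]
shift mm [  2.6  -1.5 101. ] yaw -0.004
```

View pics/p1.png

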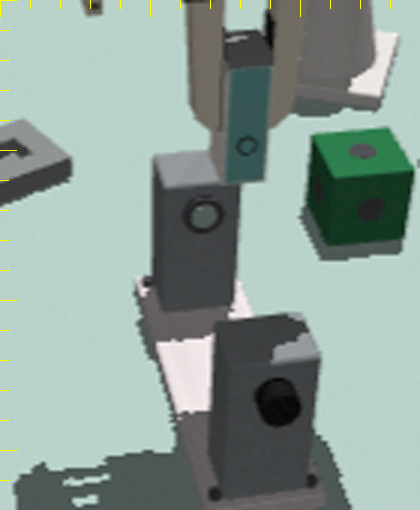

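The cell hangs upright above the gap. Its clear face with the ring (347,179) points along the gate, and the far lens is at (333,201). I'll check the gate's sideways position from the side view.

```bash
python3 -c "
from h import *
a=np.radians(87.4);ux=np.array([np.cos(a),np.sin(a),0])
b=np.array([.593,0,.09])
print('lens pred',proj('side',b+.065*ux),'seen 333,201')
print('ring pred',proj('side',np.array([.5944,-.0026,.191])-.018*ux),'seen 347.3,178.7')
# solve in world: ray to plane of far inner face / of -x window
def onplane(u,v,q):
    c,d=ray('side',u,v); return c+d*(((q-c)@ux)/(d@ux))
print(onplane(333,201,b+.065*ux)); print('expected',b+.065*ux)
print(onplane(347.3,178.7,np.array([.5944,-.0026,.191])-.018*ux),'exp',np.array([.5944,-.0026,.191])-.018*ux)
for p in [(160,187),(240,186)]: print('far head front top',atz('side',265+p[0]/3,130+p[1]/3,.112))
for s in(-1,1):
  v=np.array([ux[1],-ux[0],0]); print('pred',b+.065*ux+s*.025*v)
"
```

```text
lens pred [332.1611568 201.5389261] seen 333,201
ring pred [347.16688709 178.83963974] seen 347.3,178.7
[0.59752059 0.0648617  0.09102217]
expected [0.59594859 0.06493309 0.09      ]
[ 0.59378709 -0.02059072  0.19123411] exp [ 0.59358347 -0.02058147  0.191     ]
far head front top [0.56996252 0.06852657 0.112     ]
far head front top [0.61795491 0.0586495  0.112     ]
pred [0.57097433 0.06606716 0.09      ]
pred [0.62092286 0.06379901 0.09      ]
```

Everything agrees to about 1–1.5 mm, so I'll descend.

>>> apply_moves(deltas=[[15, [2.5, -1, 0], -0.004], [15, [0, 0, 30], 0], [15, [0, 0, 30], 0], [15, [0, 0, 25], 0], [15, [0, 0, 16], 0]])

```text
t: 17.12
tool_pos: [0.5924, 0.0037, 0.2793]
orientation: [-2.264, -2.176, 0.001]
force: [-0.0, 0.0, -0.6]
opening: 0.0241
```

>>> apply_moves(deltas=[[15, [0, 0, 0], 0], [15, [0, 0, 0], 0], [15, [0, 0, 0], 0], [15, [0, 0, 0], 0]])

```text
t: 17.62
tool_pos: [0.5934, 0.0023, 0.2817]
orientation: [2.266, 2.175, 0.002]
force: [-1.0, -0.0, -1.3]
opening: 0.0237
```

```bash
python3 -c "
from h import *
togo(.5932,0,.2807,-2.6)
s=viewer.read_camera('side');t=viewer.read_camera('top')
a=crop(s,285,160,100,120,4)
cv2.imwrite('pics/p2.png',np.hstack([a,crop(t,240,200,95,120,4)]))"
```

```text
t 17.625 p [0.5934 0.0023 0.2817] thy -2.35 tilt [ 1.5e-03 -1.0e-04 -1.0e+00] open 0.0237 F [-0.99 -0.03 -1.34] M [-0.06  0.08 -0.01] q [-0.08  0.2   1.64 -0.    1.3  -0.04]
shift mm [-2.3 -0.1  1. ] yaw 0.004
```

View pics/p2.png

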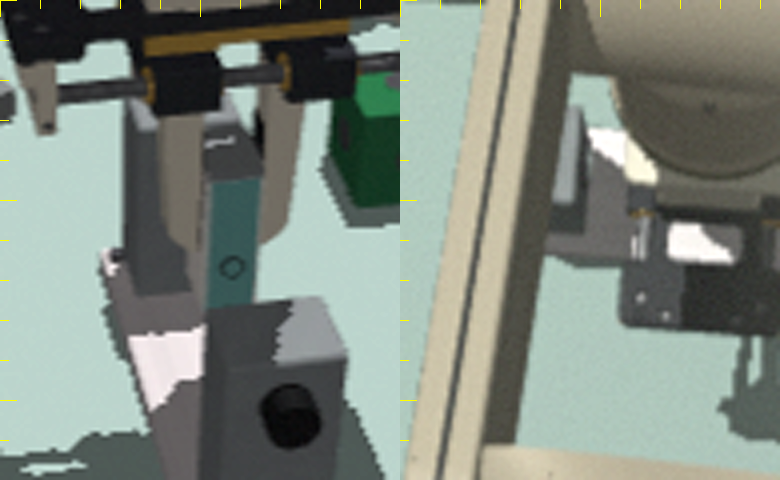

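The cell stands upright between the heads with its ring at (342.8,226.8). I'll let it settle, then check that position.

>>> apply_moves(deltas=[[15, [-1.5, 0, 0], 0], [15, [0, 0, 0], 0], [15, [0, 0, 0], 0], [15, [0, 0, 0], 0], [15, [0, 0, 0], 0]])

```text
t: 18.35
tool_pos: [0.593, 0.0008, 0.2807]
orientation: [-2.266, -2.175, 0.0]
force: [-0.3, -0.5, -1.0]
opening: 0.0238
```

```bash
python3 -c "
from h import *
a=np.radians(87.4);ux=np.array([np.cos(a),np.sin(a),0])
q=np.array([.5934,.0023,.09])-.018*ux
c,d=ray('side',342.75,226.75);print('ring',c+d*(((q-c)@ux)/(d@ux)),'exp',q)
togo(.5932,0,.2807,-2.6); print(robot.read_state()['dq'].round(4))"
```

```text
ring [ 0.59257747 -0.0156812   0.09190085] exp [ 0.59258347 -0.01568147  0.09      ]
t 18.35 p [0.593  0.0008 0.2807] thy -2.35 tilt [-1.e-04  0.e+00 -1.e+00] open 0.0238 F [-0.26 -0.52 -1.01] M [-0.1   0.07 -0.01] q [-0.09  0.2   1.64  0.    1.3  -0.04]
shift mm [-0.8  0.2 -0. ] yaw 0.004
[-0.0001  0.0006 -0.0007  0.0011 -0.      0.0013]
```

```bash
python3 -c "
from plant import order; print(order.close_job())"
```

```text
the job is handed in; nothing more can be done
None
```

I wound the key to its stop and the cell is held in the light gate. The job is handed in; no verdict is reported.

- **Key:** I wound it clockwise in one grip, about 2.8 rad. The moment then jumped to 0.64 N·m at the stop. A later picture showed the wing about 160° from its start.
- **Cell:** I gripped it at 20 N about 49 mm above its underside, opening 23.9 mm, so the pads are on the frosted faces. The pictures showed the clear faces free.
- **Final position:** The tool is within 1 mm of the target and 0.3° of the gate's measured direction. It is upright and the joint speeds are near zero.
- **Camera check:** Just before the last 1.5 mm correction, the ring mark sat within 0.1 mm of expected sideways. It read about 2 mm higher than expected, roughly 1 mm of which was tool height that has since come down; the tolerance is 10 mm.
- **Gate reading:** The side view put the far lens 1.6 mm from my estimate of the gate from the top view. That is inside the 6 mm tolerance.
- **Not measured:** I did not check the bystanders' positions at the end. I saw no sign of contact with them.

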